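# Hot-swap the battery packs of a network hub

## Robot

A 7-joint arm with a two-finger parallel gripper is mounted at the origin on a cart in front of the work surface, level with it; the furniture and walls round the work are solid. World frame = base frame: x ahead of the robot, y to its left, z up, the work surface at z = 0. Lengths are in mm, angles in rad, forces in N, time in s.
With the tool pointing down it reaches from about 400 to 875 mm from the base axis. Payload 4.4 kg.
Tool frame: the origin (TCP) lies at the very end of the fingers, on their centre line; the grasp point (between the pads) lies 19 mm behind it; z points along the fingers, y is the line along which they close (so a half turn about z gives the same grasp; the last joint's range is limited). The gripper opens to 85 mm and grips with 20 to 120 N. Pads are 22 mm wide; open, the fingers measure 114 mm over their backs; the gripper's body (76 mm by 85 mm) begins 54 mm behind the grasp point. The pads swing forward as they close: fully open they stand 13 mm farther back than shut.
Start: joints at [-1.411, 0.628, 0.038, 1.517, -0.027, 0.996, -0.02], TCP at [145.499, 633.52, 200.913] pointing down, gripper open.
Joint ranges: [-3.06, 3.06], [-0.37, 2.12], [-1.25, 1.32], [0.18, 2.47], [-1.1, 4.24], [0.23, 1.98], [-2.94, 2.94]. Speed limits (rad/s): [2.57, 2.57, 3.14, 3.14, 3.14, 3.14, 3.14].

## Interface

Orientations are given as [roll, pitch, yaw] about the fixed x, y, z axes, in that order (R = Rz(yaw) Ry(pitch) Rx(roll)).
In Python, from cell import monitor, viewer, workorder gives the robot as it stands.
- The arm moves only by the tool arm_command, never from a script. Its argument "series" is one flat list of numbers, 5 for each row, row after row: the opening in per cent of the stroke, from 0 (shut) to 100 (fully open), then the shift along the tool's x, y, z in cm, then the turn about the tool's z in degrees. In form: [claw, x, y, z, roll, claw, x, y, z, roll, ...]. A call has exactly 5 rows; each row is the pose to reach, as a shift and turn from the pose commanded when the call began, along the tool's axes at that moment; what a row does not reach only later rows make up. A row lasts 1/12 s, in which the tool goes at most 41.7 mm and 7.16 degrees, less where a joint would pass 70% of its speed; a pose out of reach is approached as far as the arm can. A call with a gripper value outside its range is refused whole. The fingers move at their own pace and stop on an object; the grip force is fixed at half the most. Time passes only in rows, so rows that repeat a pose let the fingers close, or fill a call up. It gives the time, the measured TCP pose, the force, the opening and the grip force at its end, in the units of the state.
- monitor.read_state(): the state, without advancing time (a new reading comes with each control period).
- viewer.get_image(name): name is "scene" or "top" or "wrist"; returns (picture, depth): 400x640x3 uint8, red, green, blue; 400x640 float32, mm along the optical axis (not along the pixel's ray), 0 where there is no reading.
- viewer.camera_model(name): a dict with "mtx" (3x3 intrinsics, pixels), "dist_coeffs" ([k1, k2, p1, p2, k3] as OpenCV has them; the pictures are not rectified), "R" (3x3) and "t" (3): a world point X has camera coordinates R X + t. Camera axes: x right, y down, z forward; pixel columns grow to the right and rows downward; lengths in mm; the calibration is good to about 2 mm. A picture is of the moment at which its call begins: read the wrist's pose just before it. camera_model takes no time and is no camera call; for the wrist camera it gives the pose at the moment of the call.
- workorder.finish_job(): hands the job in; it is judged then, once.
The state is a dict: "clock": time; "qpos": joint angles; "qd": joint speeds; "tau": joint torques, N m; "eef_pos": TCP position; "tool_rot": TCP orientation; "force": force on the tool from outside, world axes, zero at the start; "torque": the same for the moment, N m; "width": finger opening in mm; "gripper_force": force on a finger pad.
Only numpy, scipy, OpenCV 4.12 (cv2) and the standard library are available. Lean on these libraries where they do the work, as an engineer would, in place of code of your own. Each camera call takes 0.05 s, during which the arm holds its last target. There are 200 camera calls.

## Task

The network hub (black) is running down: both its battery packs are flat (one red light), while the white charger holds two full packs (four green lights) and one still half charged (two amber lights). Exchange them so that both full packs end up fully seated in the hub and both flat packs fully seated in the charger, leaving the half-charged pack undisturbed in its bay; the hub must stay powered, so never leave it with both bays empty, and the desk between hub and charger is clear if you need to rest a pack there on the way. Keep packs upright, set them down rather than dropping them, and do not shift the other things on the desk.

Things in the scene. Friction and masses are not known exactly. Their poses are not given: they have to be found in the camera images.
- full_a: Grey battery pack 36 x 46 x 42 mm (x, y, z), 0.13 to 0.25 kg, upright; origin at the centre of its underside, z up. Grip the two faces 36 mm apart (across x). Lowest 8 mm 2 mm narrower all round. A half turn about z changes nothing. On top four green lights: full. Starts in one of the charger's bays.
- full_b: Grey battery pack 36 x 46 x 42 mm (x, y, z), 0.13 to 0.25 kg, upright; origin at the centre of its underside, z up. Grip the two faces 36 mm apart (across x). Lowest 8 mm 2 mm narrower all round. A half turn about z changes nothing. On top four green lights: full. Starts in one of the charger's bays.
- half: Grey battery pack 36 x 46 x 42 mm (x, y, z), 0.13 to 0.25 kg, upright; origin at the centre of its underside, z up. Grip the two faces 36 mm apart (across x). Lowest 8 mm 2 mm narrower all round. A half turn about z changes nothing. On top two amber lights: half charged. Starts in one of the charger's bays and is to stay there.
- flat_a: Grey battery pack 36 x 46 x 42 mm (x, y, z), 0.13 to 0.25 kg, upright; origin at the centre of its underside, z up. Grip the two faces 36 mm apart (across x). Lowest 8 mm 2 mm narrower all round. A half turn about z changes nothing. On top one red light: flat. Starts in one of the hub's bays.
- flat_b: Grey battery pack 36 x 46 x 42 mm (x, y, z), 0.13 to 0.25 kg, upright; origin at the centre of its underside, z up. Grip the two faces 36 mm apart (across x). Lowest 8 mm 2 mm narrower all round. A half turn about z changes nothing. On top one red light: flat. Starts in one of the hub's bays.
- hub: Network hub: black box 89 x 164 mm, 28 mm high, fixed, two bays. Origin on the desk midway between the bays; control strip at -x. Each bay is a 41 x 51 mm (x, y) pocket, its walls sloping out to a 53 x 63 mm mouth at the 28 mm rim; pocket floor 12 mm above the origin, so a seated pack has its origin at z = 12 mm, axes along this body's. Bay centres: x = 0, y = -33 and +33 mm in its frame.
- charger: Battery charger: white box 81 x 210 mm, 28 mm high, fixed, three bays. Origin on the desk under the middle bay. Each bay is a 41 x 51 mm (x, y) pocket, its walls sloping out to a 53 x 63 mm mouth at the 28 mm rim; pocket floor 12 mm above the origin, so a seated pack has its origin at z = 12 mm, axes along this body's. Bay centres: x = 0, y = -66, 0 and +66 mm in its frame.
- gel_bottle: bystander: standing bottle of hand gel with a black cap, 47 mm across, 160 mm high; origin at the centre of its underside.
- charger_brick: bystander: white wall charger, 73 x 56 x 27 mm (x, y, z), lying flat; origin at the centre of its underside.
- staples_box: bystander: small red and white carton of staples, 34 x 56 x 14 mm (x, y, z), lying flat; origin at the centre of its underside.
Mind the look-alikes: they are no part of the job. Leave any turquoise look-alike of the flat_b alone. What is shaped like the flat_a but turquoise is not meant.

How it is judged (in metres and radians):
At the end, for the whole second after the job is handed in: Both full packs are seated in the hub's two bays and both flat packs and the half-charged one in the charger's three bays: each within 8 mm of a bay centre in x and y, its underside no more than 5 mm above the pocket floor, upright within 0.12 rad and at rest (under 0.02 m/s) (x of full_a in the frame of hub between -0.008 and 0.008 m and (y of full_a in the frame of hub between -0.041 and -0.025 m or y of full_a in the frame of hub between 0.025 and 0.041 m) and z of each of full_a, full_b in the frame of hub below 0.017 m and angle between each of full_a, full_b, flat_a, flat_b, half's own z axis and vertical below 0.12 rad and linear speed of each of full_a, full_b, flat_a, flat_b, half below 0.02 m/s and x of full_b in the frame of hub between -0.008 and 0.008 m and (y of full_b in the frame of hub between -0.041 and -0.025 m or y of full_b in the frame of hub between 0.025 and 0.041 m) and x of flat_a in the frame of charger between -0.008 and 0.008 m and (y of flat_a in the frame of charger between -0.074 and -0.058 m or y of flat_a in the frame of charger between -0.008 and 0.008 m or y of flat_a in the frame of charger between 0.058 and 0.074 m) and z of each of flat_a, flat_b, half in the frame of charger below 0.017 m and x of flat_b in the frame of charger between -0.008 and 0.008 m and (y of flat_b in the frame of charger between -0.074 and -0.058 m or y of flat_b in the frame of charger between -0.008 and 0.008 m or y of flat_b in the frame of charger between 0.058 and 0.074 m) and x of half in the frame of charger between -0.008 and 0.008 m and (y of half in the frame of charger between -0.074 and -0.058 m or y of half in the frame of charger between -0.008 and 0.008 m or y of half in the frame of charger between 0.058 and 0.074 m)); the robot touches nothing.
It fails at once if both bays of the hub are empty at once (a pack counts as in a bay while its underside is less than 15 mm above the pocket floor) (not (x of full_a in the frame of hub between -0.02 and 0.02 m and y of full_a in the frame of hub between -0.06 and 0.06 m and z of full_a in the frame of hub below 0.027 m) and not (x of full_b in the frame of hub between -0.02 and 0.02 m and y of full_b in the frame of hub between -0.06 and 0.06 m and z of full_b in the frame of hub below 0.027 m) and not (x of flat_a in the frame of hub between -0.02 and 0.02 m and y of flat_a in the frame of hub between -0.06 and 0.06 m and z of flat_a in the frame of hub below 0.027 m) and not (x of flat_b in the frame of hub between -0.02 and 0.02 m and y of flat_b in the frame of hub between -0.06 and 0.06 m and z of flat_b in the frame of hub below 0.027 m)).
It fails at once if the half-charged pack is moved by more than 12 mm (distance of half from where it was at the start of the episode above 0.012 m).
It fails at once if a pack is let go in the air (underside more than 60 mm above the desk and not in the fingers) ((height (world z) of full_a above 0.06 m and contact force between the fingers and full_a below 0.01 N) or (height (world z) of full_b above 0.06 m and contact force between the fingers and full_b below 0.01 N) or (height (world z) of flat_a above 0.06 m and contact force between the fingers and flat_a below 0.01 N) or (height (world z) of flat_b above 0.06 m and contact force between the fingers and flat_b below 0.01 N)).
It fails at once if a pack is tipped by more than 0.6 rad (angle between any of full_a, full_b, flat_a, flat_b's own z axis and vertical above 0.6 rad).
It fails at once if a bystander is moved by more than 20 mm (distance of any of gel_bottle, charger_brick, staples_box from where it was at the start of the episode above 0.02 m).
It also fails if it takes over 102 s, if anything falls off the work surface, if the arm or the gripper's body presses on something with over 40 N, if the wrist force passes 120 N, or if a joint passes its speed limit or range.

## Working session

There is one attempt and no reset: what is moved stays moved. The work goes in short steps, Python scripts to look and compute and a tool call to move; the robot and the scene stay as the last step left them, time stands still between calls to the robot, and variables do not carry over. Pictures are saved under pics/ and viewed, at most 14 in all, crops included, and the job is handed in when it is done.

Besides the shell and the picture viewer there is one more tool, called after "Emit:" as name(argument=value, ...) on one line, values as JSON. arm_command: Moves the arm, as the interface text tells. Its arguments: {"type":"object","properties":{"series":{"type":"array","items":{"type":"number"}}},"required":["series"]}

```bash
mkdir -p pics
python3 - <<'E'
from cell import monitor, viewer
import cv2
s=monitor.read_state();print({k:s[k] for k in('clock','eef_pos','tool_rot','width','force')})
for n in('top','scene'):
    p,d=viewer.get_image(n);cv2.imwrite(f'pics/{n}0.png',p[:,:,::-1]);
    m=viewer.camera_model(n);print(n,m)
    import numpy as np;np.save(f'{n}d.npy',d);np.save(f'{n}p.npy',p)
E
```

```text
{'clock': 0.0, 'eef_pos': array([145.33381257, 632.84003764, 200.00561348]), 'tool_rot': array([-3.13970497e+00,  2.16527417e-05,  2.91583028e+00]), 'width': 85.35630560918169, 'force': array([ 0.14940696,  0.17437049, -0.3666589 ])}
top {'mtx': array([[492.91496264,   0.        , 319.28288137],
       [  0.        , 492.91496264, 193.72409718],
       [  0.        ,   0.        ,   1.        ]]), 'dist_coeffs': array([-0.02401451,  0.        ,  0.        ,  0.        ,  0.        ]), 'R': array([[ 0.01217713, -0.99992525, -0.00110341],
       [-0.985183  , -0.01180879, -0.17109939],
       [ 0.17107357,  0.00317056, -0.98525316]]), 't': array([  45.18789285,  446.69625623, 1327.18087211])}
scene {'mtx': array([[433.042303  ,   0.        , 324.47429496],
       [  0.        , 433.042303  , 194.14285297],
       [  0.        ,   0.        ,   1.        ]]), 'dist_coeffs': array([-0.12197459,  0.        ,  0.        ,  0.        ,  0.        ]), 'R': array([[ 0.69000128, -0.72348756,  0.02154035],
       [-0.39866471, -0.4047148 , -0.8229656 ],
       [ 0.60412307,  0.55925994, -0.56768269]]), 't': array([-302.10601873,  238.21711539, 1167.70387579])}
```

View pics/top0.png

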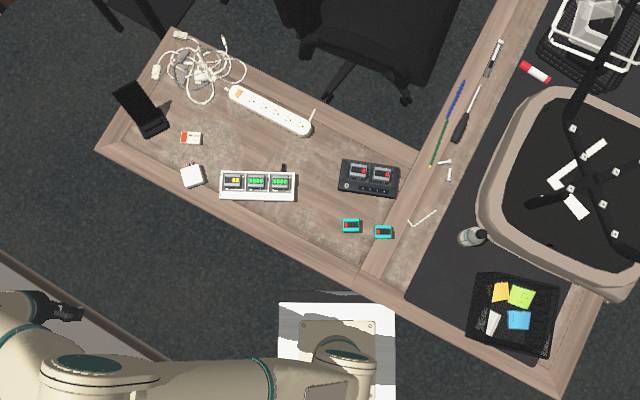

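View pics/scene0.png

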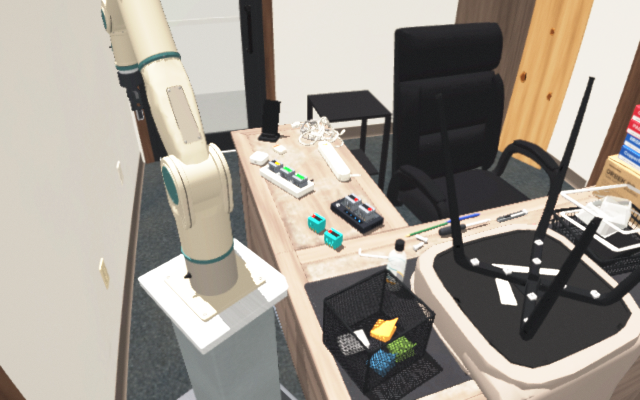

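The top view shows the charger at about (257,186), with the amber pack at (233,181) and the green ones at (256,182) and (280,182). The hub is at about (368,178), with red packs at (358,171) and (382,173). Turquoise look-alikes sit at (351,225) and (383,231).

```bash
cat > h.py <<'E'
import numpy as np, cv2
from cell import monitor, viewer
def px2w(m,uv,z):
    "pixels (N,2) -> world points on height z"
    n=cv2.undistortPoints(np.array(uv,float).reshape(-1,1,2),m['mtx'],m['dist_coeffs'])[:,0]
    r=np.c_[n,np.ones(len(n))]@m['R']; c=-m['R'].T@m['t']
    return c+r*((z-c[2])/r[:,2])[:,None]
def crop(p,x0,y0,x1,y1,k,name):
    cv2.imwrite(name,cv2.resize(np.ascontiguousarray(p[y0:y1,x0:x1,::-1]),None,fx=k,fy=k,interpolation=cv2.INTER_CUBIC))
E
python3 -c "
from h import *
crop(np.load('topp.npy'),210,150,410,245,4,'pics/c1.png')
m=viewer.camera_model('top')
print(px2w(m,[(233,181),(256,182),(280,182),(358,171),(382,173)],54).round())
print(px2w(m,[(191,138),(193,176),(351,225),(383,231),(470,237)],14).round())"
```

```text
[[ 476.  289.   54.]
 [ 474.  225.   54.]
 [ 475.  159.   54.]
 [ 508.  -56.   54.]
 [ 504. -122.   54.]]
[[ 609.  423.   14.]
 [ 497.  410.   14.]
 [ 363.  -39.   14.]
 [ 347. -128.   14.]
 [ 333. -370.   14.]]
```

View pics/c1.png

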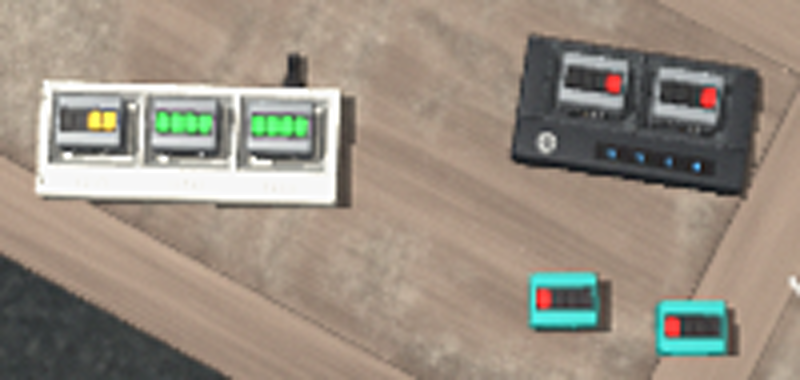

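The crop confirms the layout: the half pack (amber) is at the charger's left (+y) end, and both full packs are in the middle and right bays. Both flat packs are in the hub. I'll move in for a closer look.

```bash
cat >> h.py <<'E'
def plan(*wps):
    "tool-frame shift (cm) and turn (deg) per call, for waypoints (x,y,z,yaw) mm/rad, from the measured pose"
    s=monitor.read_state(); c=np.r_[s['eef_pos'],s['tool_rot'][2]]
    for w in wps:
        w=np.array(w,float); d=w-c; y=c[3]
        t=np.degrees((d[3]+np.pi)%(2*np.pi)-np.pi)
        print(np.r_[(d[0]*np.cos(y)+d[1]*np.sin(y))/10,(d[0]*np.sin(y)-d[1]*np.cos(y))/10,-d[2]/10,-t].round(2),'rows',np.ceil(max(np.linalg.norm(d[:3])/41.7,abs(t)/7.16)))
        c=w
E
python3 -c "
from h import *
plan((257,485,220,2.47),(368,338,240,2.02),(480,190,260,1.5708),(490,50,260,1.5708),(490,-90,260,1.5708))
m=viewer.camera_model('wrist');print(m['mtx'],m['R'],-m['R'].T@m['t'])"
```

```text
[-14.19 -11.92  -1.99  25.54] rows 5.0
[-17.84  -4.6   -2.    25.78] rows 5.0
[-18.2    3.66  -2.    25.74] rows 5.0
[-14.   1.  -0.  -0.] rows 4.0
[-14.  -0.  -0.  -0.] rows 4.0
[[314.8111872    0.         316.48643703]
 [  0.         314.8111872  197.58492103]
 [  0.           0.           1.        ]] [[ 0.22544177  0.97425467 -0.00196064]
 [ 0.92565756 -0.2135679   0.31232489]
 [ 0.30386525 -0.07222595 -0.94997333]] [ 66.72122667 651.62855526 373.11472715]
```

Emit:
arm_command(series=[100, -2.8, -2.4, -0.4, 5, 100, -5.7, -4.8, -0.8, 10, 100, -8.5, -7.2, -1.2, 15, 100, -11.4, -9.5, -1.6, 20, 100, -14.2, -11.9, -2, 25.5])

```text
clock: 0.52
eef_pos: [258.1, 484.0, 220.8]
tool_rot: [-3.141, 0.0, 2.466]
force: [0.7, 0.4, 0.2]
width: 85.5
gripper_force: 0.0
```

Emit:
arm_command(series=[100, -3.6, -0.9, -0.4, 5, 100, -7.1, -1.8, -0.8, 10, 100, -10.7, -2.7, -1.2, 15, 100, -14.3, -3.7, -1.6, 20, 100, -17.8, -4.6, -2, 25.8])

```text
clock: 0.93
eef_pos: [368.7, 337.1, 241.0]
tool_rot: [-3.141, 0.0, 2.016]
force: [0.6, 1.1, -0.3]
width: 85.5
gripper_force: 0.0
```

Emit:
arm_command(series=[100, -3.6, 0.7, -0.4, 5, 100, -7.3, 1.5, -0.8, 10, 100, -11, 2.2, -1.2, 15, 100, -14.6, 2.9, -1.6, 20, 100, -18.2, 3.7, -2, 25.7])

```text
clock: 1.35
eef_pos: [480.9, 189.5, 261.0]
tool_rot: [-3.141, -0.0, 1.568]
force: [0.3, 1.6, 0.4]
width: 85.5
gripper_force: 0.0
```

Run:
```python
from h import *
m=viewer.camera_model('wrist');s=monitor.read_state();print(s['clock'],s['eef_pos'],s['tool_rot'],s['qd'].round(3))
p,d=viewer.get_image('wrist');cv2.imwrite('pics/w1.png',p[:,:,::-1])
np.savez('w1.npz',p=p,d=d,**m)
```

```text
1.35 [480.87468087 189.53655553 260.98608377] [-3.14094819e+00 -8.00992888e-05  1.56754244e+00] [ 0.632  0.187  0.377 -0.36  -0.22   0.259 -0.161]
```

View pics/w1.png

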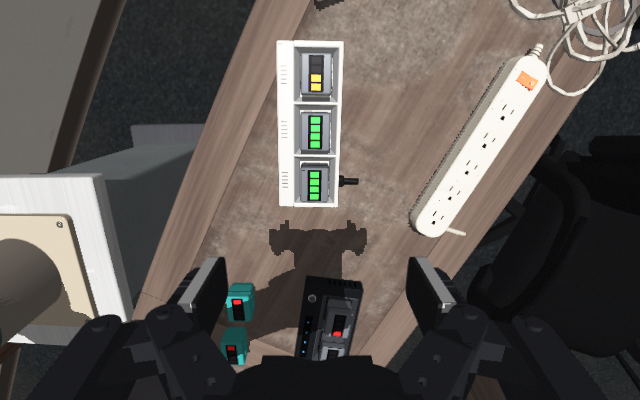

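The wrist view shows the charger, with pack tops at about (317,75), (316,131) and (315,182). Next I'll move over the hub.

Emit:
arm_command(series=[100, -4, 0.3, 0, 0, 100, -8, 0.6, 0, 0, 100, -12, 0.9, 0, 0, 100, -16, 1.2, 0, 0, 100, -20, 1.5, 0, 0])

```text
clock: 1.82
eef_pos: [495.2, -10.2, 260.7]
tool_rot: [-3.141, -0.0, 1.573]
force: [0.7, 0.3, 0.7]
width: 85.4
gripper_force: 0.0
```

Emit:
arm_command(series=[100, -3, 0.3, 0, 0, 100, -5, 0.5, 0, 0, 100, -5, 0.5, 0, 0, 100, -5, 0.5, 0, 0, 100, -5, 0.5, 0, 0])

```text
clock: 2.23
eef_pos: [500.5, -57.4, 260.5]
tool_rot: [-3.141, -0.001, 1.573]
force: [-0.0, 0.8, 0.4]
width: 85.2
gripper_force: 0.0
```

Run:
```python
from h import *
m=viewer.camera_model('wrist');s=monitor.read_state();print(s['clock'],s['eef_pos'],s['tool_rot'],s['qd'].round(3))
p,d=viewer.get_image('wrist')
np.savez('w2.npz',p=p,d=d,**m)
a=np.load('w1.npz')['p'][30:220,260:360]; b=p[10:200,220:420]
cv2.imwrite('pics/w2.png',cv2.resize(np.hstack([a,b])[:,:,::-1],None,fx=2.6,fy=2.6,interpolation=cv2.INTER_CUBIC))
```

```text
2.2333 [500.5323022  -57.44170253 260.52802439] [-3.14069921e+00 -9.96826661e-04  1.57316602e+00] [-0.021 -0.    -0.007  0.001 -0.001 -0.001  0.003]
```

View pics/w2.png

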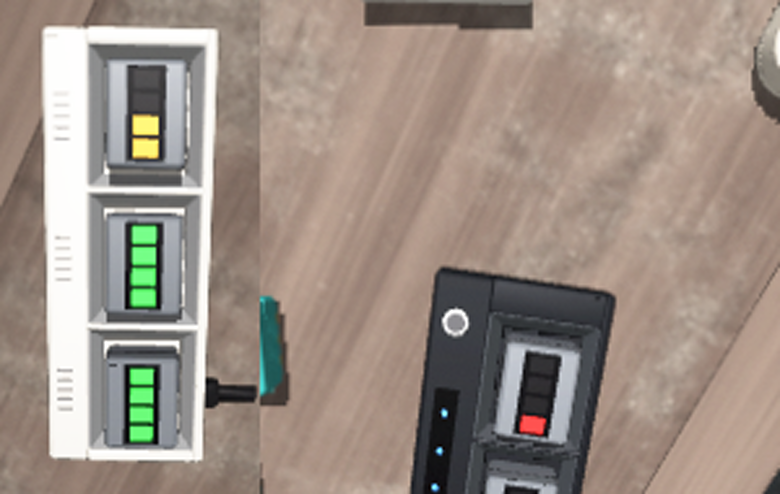

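The crops show three pack tops in the charger at about (146,113), (144,264) and (142,405). One hub pack is at about (538,392), and the second is partly cut off. I'll fit the pack tops from depth.

```bash
cat >> h.py <<'E'
def tops(p,d,m,zlo,zhi,box):
    "fit rectangles to flat tops between zlo and zhi inside box (x0,x1,y0,y1)"
    u,v=np.meshgrid(np.arange(640.),np.arange(400.))
    n=cv2.undistortPoints(np.stack([u,v],-1).reshape(-1,1,2),m['mtx'],m['dist_coeffs'])[:,0]
    P=((np.c_[n,np.ones(len(n))]*d.reshape(-1,1)-m['t'])@m['R']).reshape(400,640,3)
    x0,x1,y0,y1=box
    k=(d>0)&(P[...,2]>zlo)&(P[...,2]<zhi)&(P[...,0]>x0)&(P[...,0]<x1)&(P[...,1]>y0)&(P[...,1]<y1)
    nl,lab=cv2.connectedComponents(cv2.erode(k.astype(np.uint8),np.ones((2,2),np.uint8)))
    for i in range(1,nl):
        q=P[lab==i]
        if len(q)<60: continue
        r=cv2.minAreaRect(q[:,:2].astype(np.float32)); print('rect',np.round(r[0],1),np.round(r[1],1),round(r[2],1),'z',q[:,2].mean().round(1),'n',len(q), 'rgb',p[lab==i].mean(0).round())
E
python3 - <<'E'
from h import *
for f in('w1.npz','w2.npz'):
    a=np.load(f)
    tops(a['p'],a['d'],a,46,62,(400,600,-200,340)); tops(a['p'],a['d'],a,24,32,(400,600,-200,340));print()
m=viewer.camera_model('top')
tops(np.load('topp.npy'),np.load('topd.npy'),m,46,62,(400,600,-200,340))
print(px2w(np.load('w2.npz'),[(220+278/2.6,10+391/2.6)],54))
E
```

```text
rect [480.3 292.8] [44.4 35. ] 88.9 z 54.1 n 1236 rgb [145. 144. 134.]
rect [478.9 227.5] [44.4 34.6] 89.0 z 54.0 n 1078 rgb [115. 153. 125.]
rect [477.5 162.1] [44.9 34.3] 88.9 z 54.1 n 937 rgb [104. 141. 114.]
rect [511.8 -53.8] [45.7 35.5] 83.0 z 53.9 n 584 rgb [61. 49. 53.]
rect [ 503.5 -110.4] [28.6 35.9] 82.9 z 53.5 n 301 rgb [85. 88. 93.]
rect [470.7 227.1] [209.3  80.2] 88.7 z 27.7 n 4665 rgb [228. 227. 224.]
rect [496.3 -78.3] [148.9  88.2] 81.5 z 28.0 n 2019 rgb [24. 25. 28.]

rect [512.1 -54.9] [45.3 34.8] 81.8 z 54.0 n 979 rgb [127. 118. 124.]
rect [ 502.6 -119.7] [45.3 34.4] 81.8 z 54.1 n 863 rgb [119. 111. 116.]
rect [469.2 125.6] [ 6.9 77.8] 89.7 z 27.7 n 466 rgb [240. 239. 237.]
rect [495.5 -86. ] [162.8  87.7] 81.7 z 27.9 n 4285 rgb [52. 54. 59.]

rect [511.2 -57.1] [42.9 33.5] 80.1 z 53.3 n 179 rgb [132. 119. 120.]
rect [ 501.6 -122.3] [44.2 33.3] 84.7 z 53.0 n 177 rgb [129. 115. 116.]
rect [479.6 290.5] [42.8 33.8] 89.7 z 52.6 n 179 rgb [164. 162. 138.]
rect [478.1 224.1] [34.7 41.4] 1.5 z 52.8 n 166 rgb [142. 193. 151.]
rect [476.5 158.1] [32.3 41.3] 0.0 z 53.1 n 167 rgb [142. 191. 151.]
[[512.32385633 -53.6313432   54.        ]]
```

```bash
python3 -c "
from h import *
plan((512,-55,110,1.427),(512,-55,28,1.427),(512,-55,75,1.427),(490,58,75,1.55),(490,58,17,1.55))"
```

```text
[ 0.2   1.14 15.05  8.43] rows 4.0
[ 0.   0.   8.2 -0. ] rows 2.0
[ 0.   0.  -4.7 -0. ] rows 2.0
[10.87 -3.8  -0.   -7.05] rows 3.0
[ 0.   0.   5.8 -0. ] rows 2.0
```

Emit:
arm_command(series=[75, 0.05, 0.3, 3.5, 2, 75, 0.1, 0.6, 7, 4, 75, 0.15, 0.9, 10.5, 6, 75, 0.2, 1.15, 14, 8.4, 75, 0.2, 1.15, 15, 8.4])

```text
clock: 2.7
eef_pos: [509.4, -54.0, 106.6]
tool_rot: [-3.134, -0.0, 1.428]
force: [-0.9, 0.7, -0.0]
width: 64.1
gripper_force: 0.0
```

Emit:
arm_command(series=[75, 0, 0, 2, 0, 75, 0, 0, 4, 0, 75, 0, 0, 6, 0, 75, 0, 0, 7.5, 0, 75, 0, 0, 8.2, 0])

```text
clock: 3.12
eef_pos: [511.9, -55.3, 28.0]
tool_rot: [-3.14, -0.001, 1.428]
force: [-0.1, -0.2, 0.2]
width: 64.1
gripper_force: 0.0
```

Emit:
arm_command(series=[0, 0, 0, 0, 0, 0, 0, 0, 0, 0, 0, 0, 0, 0, 0, 0, 0, 0, 0, 0, 0, 0, 0, 0, 0])

```text
clock: 3.53
eef_pos: [513.0, -56.7, 29.8]
tool_rot: [3.14, -0.0, 1.426]
force: [-0.4, -1.3, -0.4]
width: 3.0
gripper_force: 0.0
```

Run:
```python
from h import *
s=monitor.read_state();print(s['width'],s['gripper_force'],s['force'],s['eef_pos'])
p,d=viewer.get_image('wrist'); q,_=viewer.get_image('top')
b=cv2.resize(q[150:220,320:420],None,fx=4,fy=4,interpolation=cv2.INTER_CUBIC)
im=np.zeros((400,800,3),np.uint8);im[:,:400]=p[:,120:520];im[:280,400:]=b
cv2.imwrite('pics/w3.png',im[:,:,::-1])
```

```text
3.0337380599615837 0.0 [-0.35484547 -1.30229418 -0.44860064] [512.97929175 -56.68019828  29.82900904]
```

View pics/w3.png

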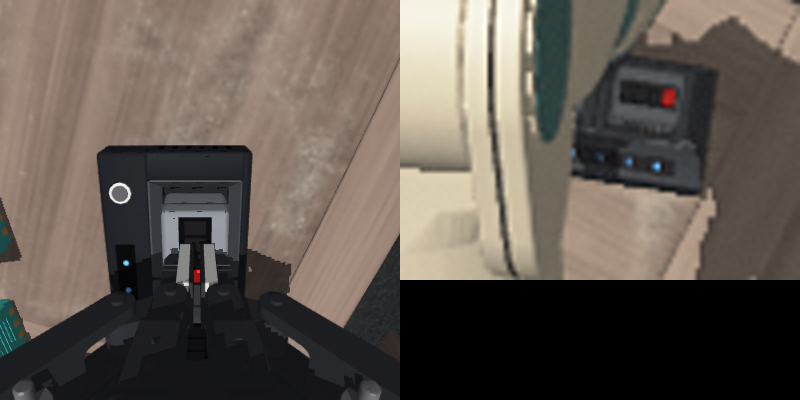

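The fingers have shut over the pack, with the red light visible between the pads at about (197,275). I'll check the heights from depth.

Run:
```python
from h import *
m=viewer.camera_model('wrist');p,d=viewer.get_image('wrist')
def w(u,v):
    n=cv2.undistortPoints(np.array([[[u,v]]],float),m['mtx'],m['dist_coeffs'])[0,0]
    return ((np.r_[n,1]*d[v,u]-m['t'])@m['R']).round(1)
for u,v in((315,225),(300,225),(340,225),(305,250),(305,280),(330,250),(330,280),(317,275),(260,200),(230,160)): print(u,v,w(u,v),p[v,u])
print(monitor.read_state()['eef_pos'],-m['R'].T@m['t'])
tops(p,d,m,46,75,(400,600,-200,340))
```

```text
315 225 [513.7 -39.7  53.9] [31 29 31]
300 225 [506.1 -38.6  53.9] [15 15 17]
340 225 [526.4 -41.4  54.3] [151 157 163]
305 250 [508.4 -44.3  71. ] [137 137 136]
305 280 [509.2 -44.7  95.5] [126 125 124]
330 250 [519.9 -46.   71.1] [132 133 131]
330 280 [518.9 -46.   95.8] [135 135 134]
317 275 [513.8 -45.3  92.1] [24 24 25]
260 200 [482.1 -30.7  26.5] [39 40 45]
230 160 [470.5  -4.4  28.3] [36 38 42]
[512.55129921 -56.71461547  29.31789059] [523.74544281  23.25522574 202.527434  ]
rect [512.4 -51.6] [40.1 35.3] 81.9 z 56.2 n 3415 rgb [ 92.  95. 100.]
rect [ 503.4 -116.1] [24.2  7.3] 82.2 z 54.7 n 295 rgb [14. 14. 15.]
```

Run:
```python
from h import *
m=viewer.camera_model('wrist');p,d=viewer.get_image('wrist')
def w(u,v):
    n=cv2.undistortPoints(np.array([[[u,v]]],float),m['mtx'],m['dist_coeffs'])[0,0]
    return ((np.r_[n,1]*d[v,u]-m['t'])@m['R']).round(1)
for u in (302,308):
  for v in range(232,262,3): print(u,v,w(u,v),p[v,u])
crop(p,250,150,400,330,4,'pics/w4.png') if 0 else crop(p,255,180,385,320,4,'pics/w4.png')
```

```text
302 232 [506.5 -42.3  54.5] [15 15 16]
302 235 [506.2 -44.1  54.3] [12 13 17]
302 238 [505.9 -45.6  54.6] [14 15 17]
302 241 [505.6 -47.5  54.1] [12 11 14]
302 244 [505.4 -49.1  54.4] [13 13 15]
302 247 [505.  -50.9  54.2] [14 14 17]
302 250 [504.9 -52.2  55.1] [39 39 42]
302 253 [504.5 -54.1  54.7] [34 35 36]
302 256 [507.1 -44.4  76.1] [105 106 105]
302 259 [507.1 -44.6  78.5] [133 134 132]
308 232 [509.6 -42.5  55.1] [33 31 32]
308 235 [509.3 -44.1  55.2] [16 17 18]
308 238 [509.  -46.2  54.2] [22 21 24]
308 241 [508.7 -47.9  54.2] [32 30 32]
308 244 [509.4 -45.   63.6] [109 109 108]
308 247 [509.5 -45.1  66.6] [135 135 133]
308 250 [509.6 -45.   69.9] [136 136 135]
308 253 [509.7 -44.7  73.4] [135 135 133]
308 256 [509.9 -44.2  77.2] [134 135 134]
308 259 [509.9 -44.4  79.6] [135 135 134]
```

View pics/w4.png

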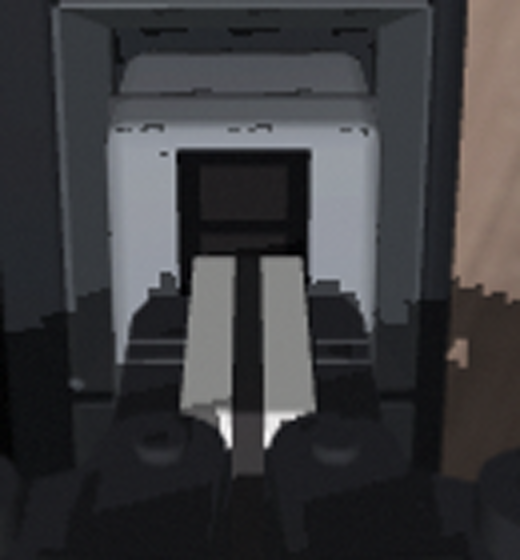

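Run:
```python
from h import *
m=np.load('w1.npz');d=m['d'];p=m['p']
def w(u,v):
    n=cv2.undistortPoints(np.array([[[u,v]]],float),m['mtx'],m['dist_coeffs'])[0,0]
    return ((np.r_[n,1]*d[v,u]-m['t'])@m['R']).round(1)
for u,v in((215,262),(222,262),(205,270),(200,285),(190,300),(420,262),(415,262),(430,275),(440,295)): print(u,v,w(u,v),p[v,u])
s=monitor.read_state();print(s['clock'],s['width'],s['eef_pos'],s['force'])
```

```text
215 262 [436.  201.  313.2] [73 72 72]
222 262 [437.9 199.  309.7] [16 16 17]
205 270 [433.9 201.2 320.2] [128 127 127]
200 285 [435.3 200.7 330.4] [129 127 127]
190 300 [436.1 202.4 342.1] [128 127 127]
420 262 [525.7 200.5 313. ] [128 127 127]
415 262 [523.5 200.6 313. ] [23 22 23]
430 275 [526.1 201.2 324.5] [129 128 128]
440 295 [525.8 200.4 336.9] [128 127 127]
3.7333 -0.22877040953714622 [512.47560958 -56.74514375  29.19782018] [-1.45988425 -0.37252521 -0.20753745]
```

The fingertips really sit about 33 mm above the reported TCP z when shut, and about 48 mm above when open. The pack is untouched. I'll reopen, go 37 mm lower and grip again.

Emit:
arm_command(series=[75, 0, 0, 0, 0, 75, 0, 0, 0, 0, 75, 0, 0, 0, 0, 75, 0, 0, 0, 0, 75, 0, 0, 0, 0])

```text
clock: 4.15
eef_pos: [512.2, -56.7, 28.8]
tool_rot: [-3.141, -0.0, 1.425]
force: [-0.6, 0.7, 0.3]
width: 60.5
gripper_force: 0.0
```

Emit:
arm_command(series=[75, 0, 0, 1.2, 0, 75, 0, 0, 2.4, 0, 75, 0, 0, 3.2, 0, 75, 0, 0, 3.7, 0, 75, 0, 0, 3.7, 0])

```text
clock: 4.57
eef_pos: [512.0, -56.8, -8.2]
tool_rot: [-3.141, -0.0, 1.425]
force: [-0.7, 0.6, -0.0]
width: 64.2
gripper_force: 0.0
```

Emit:
arm_command(series=[0, 0, 0, 0, 0, 0, 0, 0, 0, 0, 0, 0, 0, 0, 0, 0, 0, 0, 0, 0, 0, 0, 0, 0, 0])

```text
clock: 4.98
eef_pos: [516.3, -57.4, -3.8]
tool_rot: [3.133, -0.001, 1.425]
force: [-3.6, 1.4, 37.6]
width: 34.9
gripper_force: 73.5
```

The pack is gripped, but the fingertips press on the rim (37 N). Later grips will be about 9 mm higher. Lifting.

Emit:
arm_command(series=[0, 0, 0, -1, 0, 0, 0, 0, -2, 0, 0, 0, 0, -3, 0, 0, 0, 0, -4.5, 0, 0, 0, 0, -6, 0])

```text
clock: 5.4
eef_pos: [511.5, -56.7, 52.2]
tool_rot: [-3.14, 0.0, 1.425]
force: [0.5, 0.2, -2.6]
width: 35.1
gripper_force: 60.0
```

Run:
```python
from h import *
m=viewer.camera_model('wrist');s=monitor.read_state();print(s['eef_pos'],s['tool_rot'],s['force'],s['width'],s['gripper_force'])
p,d=viewer.get_image('wrist');cv2.imwrite('pics/w5.png',p[:,:,::-1])
tops(p,d,m,80,120,(400,600,-200,340))
plan((495,58,53,1.55),(495,58,-15,1.55))
```

```text
[511.45586421 -56.70454561  52.22809874] [-3.13978191e+00  3.40521734e-04  1.42519330e+00] [ 0.47834396  0.24856215 -2.57054793] 35.10966421002598 60.03244936466217
rect [511.6 -54.3] [46.8 62. ] 81.4 z 107.4 n 10968 rgb [76. 73. 77.]
[11.11 -3.49  0.17 -7.16] rows 3.0
[ 0.   0.   6.8 -0. ] rows 2.0
```

View pics/w5.png

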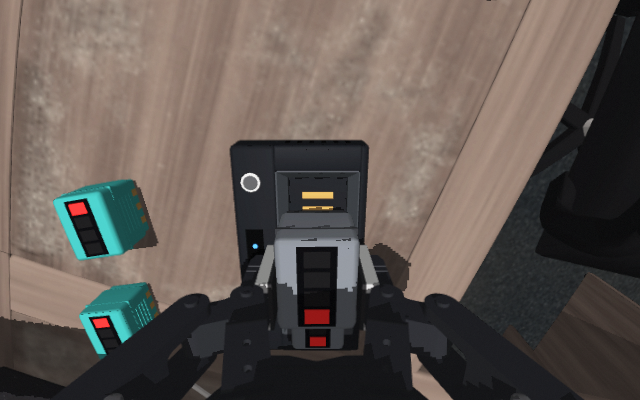

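The pack is held upright, its top at about (317,270), and its bay below is empty with the contacts visible. I'll set it on the desk.

Emit:
arm_command(series=[0, 3.7, -1.2, 0, -2.5, 0, 7.4, -2.4, 0, -5, 0, 11.1, -3.5, 0, -7.2, 0, 11.1, -3.5, 0, -7.2, 0, 11.1, -3.5, 0, -7.2])

```text
clock: 5.87
eef_pos: [492.7, 61.5, 51.3]
tool_rot: [-3.14, -0.001, 1.557]
force: [0.2, -0.9, -1.8]
width: 34.9
gripper_force: 60.3
```

Emit:
arm_command(series=[0, 0, 0, 2.5, 0, 0, 0, 0, 5, 0, 0, 0, 0, 6, 0, 0, 0, 0, 6.5, 0, 0, 0, 0, 6.5, 0])

```text
clock: 6.28
eef_pos: [493.1, 56.9, -14.0]
tool_rot: [-3.14, 0.001, 1.549]
force: [-0.9, 0.2, -1.5]
width: 35.0
gripper_force: 60.3
```

Emit:
arm_command(series=[0, 0, 0, 0.1, 0, 0, 0, 0, 0.2, 0, 0, 0, 0, 0.3, 0, 0, 0, 0, 0.3, 0, 0, 0, 0, 0.3, 0])

```text
clock: 6.7
eef_pos: [494.2, 58.3, -15.6]
tool_rot: [3.14, -0.0, 1.551]
force: [-0.0, 0.5, -0.7]
width: 35.1
gripper_force: 60.6
```

Emit:
arm_command(series=[75, 0, 0, 0, 0, 75, 0, 0, 0, 0, 75, 0, 0, 0, 0, 75, 0, 0, -3.7, 0, 75, 0, 0, -7.5, 0])

```text
clock: 7.12
eef_pos: [491.5, 57.7, 57.8]
tool_rot: [-3.136, 0.001, 1.55]
force: [0.9, -0.2, 0.0]
width: 64.0
gripper_force: 0.0
```

```bash
python3 -c "
from h import *
m=viewer.camera_model('wrist');p,d=viewer.get_image('wrist')
tops(p,d,m,38,48,(420,560,0,110))
plan((478.5,226.8,60,1.55),(478.5,226.8,2,1.55))"
```

```text
rect [493.5  60.2] [45.8 35.4] 88.8 z 42.1 n 3428 rgb [90. 82. 87.]
[16.85 -2.15  0.48 -0.02] rows 5.0
[ 0.   0.   5.8 -0. ] rows 2.0
```

The flat pack stands at (493.5, 60.2). Next is the middle full pack.

Emit:
arm_command(series=[75, 4, -0.5, 0, 0, 75, 8, -1, 0, 0, 75, 12, -1.5, 0, 0, 75, 16, -2, 0, 0, 75, 16.9, -2.1, 0, 0])

```text
clock: 7.58
eef_pos: [474.1, 236.5, 58.6]
tool_rot: [-3.141, -0.005, 1.561]
force: [-0.5, 0.4, -0.2]
width: 64.2
gripper_force: 0.0
```

Emit:
arm_command(series=[75, 0, 0, 0, 0, 75, 0, 0, 2, 0, 75, 0, 0, 4, 0, 75, 0, 0, 5, 0, 75, 0, 0, 5, 0])

```text
clock: 8.0
eef_pos: [474.9, 225.3, 7.2]
tool_rot: [-3.138, 0.002, 1.549]
force: [0.5, -0.0, -0.6]
width: 64.0
gripper_force: 0.0
```

```bash
python3 -c "
from h import *
plan((478.5,226.8,1,1.55))"
```

```text
[ 0.15  0.36  0.62 -0.07] rows 1.0
```

Correct the offset, close, then lift.

Emit:
arm_command(series=[75, 0.1, 0.35, 0.6, 0, 75, 0.1, 0.35, 0.6, 0, 0, 0.1, 0.35, 0.6, 0, 0, 0.1, 0.35, 0.6, 0, 0, 0.1, 0.35, 0.6, 0])

```text
clock: 8.42
eef_pos: [480.0, 228.6, 3.8]
tool_rot: [3.141, -0.001, 1.551]
force: [-1.6, -0.1, 0.4]
width: 34.4
gripper_force: 60.3
```

Emit:
arm_command(series=[0, 0, 0, 0, 0, 0, 0, 0, 0, 0, 0, 0, 0, 0, 0, 0, 0, 0, 0, 0, 0, 0, 0, 0, 0])

```text
clock: 8.83
eef_pos: [480.0, 228.6, 3.8]
tool_rot: [3.141, -0.001, 1.551]
force: [-1.2, -0.7, 5.4]
width: 35.0
gripper_force: 61.0
```

Emit:
arm_command(series=[0, 0, 0, -1, 0, 0, 0, 0, -2.5, 0, 0, 0, 0, -4.5, 0, 0, 0, 0, -6.8, 0, 0, 0, 0, -6.8, 0])

```text
clock: 9.25
eef_pos: [482.0, 229.3, 74.7]
tool_rot: [3.136, -0.003, 1.551]
force: [0.7, 0.3, -2.3]
width: 35.1
gripper_force: 60.4
```

```bash
python3 -c "
from h import *
m=viewer.camera_model('wrist');p,d=viewer.get_image('wrist')
plan((494,88,72,1.49),(512,-55,72,1.427),(512,-55,4,1.427))
tops(p,d,m,116,126,(420,560,190,260))
tops(p,d,m,24,32,(420,560,90,340))"
```

```text
[-14.1    1.56   0.1    3.52] rows 4.0
[-14.11   2.95  -0.     3.61] rows 4.0
[ 0.   0.   6.8 -0. ] rows 2.0
rect [481.5 228.5] [46.8 61.7] 89.7 z 124.2 n 5733 rgb [65. 75. 71.]
rect [471.4 260.1] [143.3  80.4] 88.6 z 27.7 n 9301 rgb [211. 208. 204.]
```

Emit:
arm_command(series=[0, -3.5, 0.4, 0, 0.9, 0, -7, 0.8, 0, 1.8, 0, -10.5, 1.2, 0, 2.7, 0, -14.1, 1.6, 0, 3.5, 0, -14.1, 1.6, 0, 3.5])

```text
clock: 9.72
eef_pos: [493.1, 77.5, 70.8]
tool_rot: [3.14, 0.006, 1.478]
force: [1.1, -0.5, -1.6]
width: 34.7
gripper_force: 60.2
```

Emit:
arm_command(series=[0, -3.5, 0.7, 0, 0.9, 0, -7, 1.5, 0, 1.8, 0, -10.5, 2.2, 0, 2.7, 0, -14.1, 2.9, 0, 3.6, 0, -14.1, 2.9, 0, 3.6])

```text
clock: 10.13
eef_pos: [510.8, -65.8, 71.0]
tool_rot: [3.138, 0.007, 1.415]
force: [0.2, -0.5, -1.1]
width: 34.9
gripper_force: 60.3
```

Emit:
arm_command(series=[0, 0, 0, 0, 0, 0, 0, 0, 0, 0, 0, 0, 0, 1, 0, 0, 0, 0, 2, 0, 0, 0, 0, 2, 0])

```text
clock: 10.55
eef_pos: [508.6, -53.7, 48.6]
tool_rot: [-3.137, -0.001, 1.43]
force: [-0.1, 0.3, -2.0]
width: 34.8
gripper_force: 60.2
```

```bash
python3 -c "
from h import *
plan((512,-55,4,1.427));print(monitor.read_state()['eef_pos'])
m=viewer.camera_model('wrist');p,d=viewer.get_image('wrist');crop(p,200,120,440,360,2.4,'pics/w6.png')"
```

```text
[-0.08  0.35  4.46  0.15] rows 2.0
[508.59783597 -53.71736094  48.57639375]
```

View pics/w6.png

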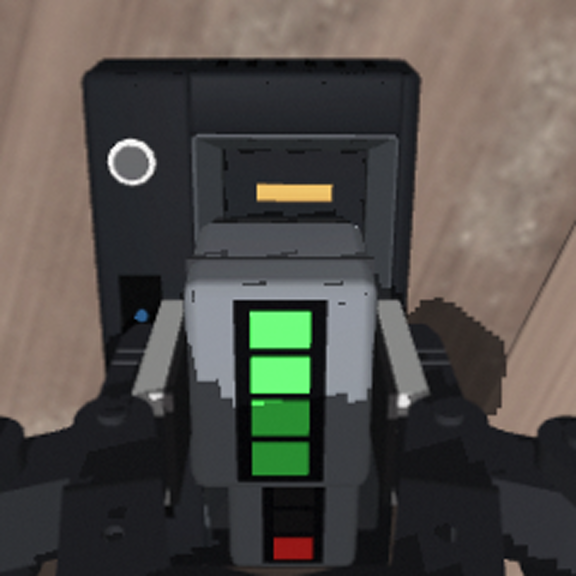

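The full pack hovers over the empty bay, its top at about (282,385), a few mm to the left. I'll correct that and lower it.

Emit:
arm_command(series=[0, -0.1, 0.35, 0, 0, 0, -0.1, 0.35, 1.5, 0, 0, -0.1, 0.35, 3, 0, 0, -0.1, 0.35, 4, 0, 0, -0.1, 0.35, 4.5, 0])

```text
clock: 11.02
eef_pos: [513.2, -57.0, 4.8]
tool_rot: [-3.14, -0.0, 1.427]
force: [0.2, 0.4, -2.6]
width: 34.7
gripper_force: 60.3
```

Emit:
arm_command(series=[0, 0, 0, 0, 0, 0, 0, 0, 0, 0, 0, 0, 0, 0, 0, 0, 0, 0, 0, 0, 0, 0, 0, 0, 0])

```text
clock: 11.43
eef_pos: [514.1, -57.2, 6.5]
tool_rot: [3.141, -0.0, 1.427]
force: [0.4, -0.6, -2.2]
width: 34.5
gripper_force: 60.3
```

Emit:
arm_command(series=[0, 0, 0, 0.1, 0, 0, 0, 0, 0.2, 0, 0, 0, 0, 0.3, 0, 0, 0, 0, 0.3, 0, 0, 0, 0, 0.3, 0])

```text
clock: 11.85
eef_pos: [513.9, -57.1, 3.8]
tool_rot: [3.141, -0.001, 1.427]
force: [-0.5, 0.9, 8.3]
width: 34.7
gripper_force: 61.4
```

Emit:
arm_command(series=[75, 0, 0, 0, 0, 75, 0, 0, 0, 0, 75, 0, 0, 0, 0, 75, 0, 0, -2, 0, 75, 0, 0, -5, 0])

```text
clock: 12.27
eef_pos: [511.4, -56.9, 51.3]
tool_rot: [-3.136, 0.0, 1.427]
force: [0.6, 1.0, 0.2]
width: 64.3
gripper_force: 0.0
```

```bash
python3 -c "
from h import *
m=viewer.camera_model('wrist');p,d=viewer.get_image('wrist')
tops(p,d,m,48,62,(420,560,-170,-10))
plan((502.7,-119.7,62,1.427),(502.7,-119.7,3,1.427));print(monitor.read_state()['eef_pos'])"
```

```text
rect [513.3 -58. ] [46.1 35.4] 81.5 z 54.0 n 4033 rgb [108. 142. 120.]
rect [ 502.4 -119.7] [46.9 35.4] 81.6 z 53.9 n 2998 rgb [48. 43. 46.]
[-6.31 -0.37 -0.48 -0.05] rows 2.0
[ 0.   0.   5.9 -0. ] rows 2.0
[515.48674789 -57.84676655  57.15228528]
```

The first full pack is seated, its top at z 54.0. Next is flat_b.

Emit:
arm_command(series=[75, -3, -0.2, -0.5, 0, 75, -6.3, -0.4, -0.5, 0, 75, -6.3, -0.4, -0.5, 0, 75, -6.3, -0.4, 1, 0, 75, -6.3, -0.4, 3.5, 0])

```text
clock: 12.73
eef_pos: [502.8, -120.5, 19.3]
tool_rot: [3.136, 0.001, 1.425]
force: [0.7, 0.2, -0.9]
width: 63.9
gripper_force: 0.0
```

Emit:
arm_command(series=[75, 0, 0, 1, 0, 75, 0, 0, 1.7, 0, 75, 0, 0, 1.7, 0, 75, 0, 0, 1.7, 0, 75, 0, 0, 1.7, 0])

```text
clock: 13.15
eef_pos: [501.2, -119.1, 1.5]
tool_rot: [3.141, 0.0, 1.427]
force: [0.1, -0.2, -0.3]
width: 63.9
gripper_force: 0.0
```

```bash
python3 -c "
from h import *
plan((502.5,-119.7,2,1.427))"
```

```text
[-0.04  0.14 -0.05  0.01] rows 1.0
```

Emit:
arm_command(series=[0, 0, 0.1, 0, 0, 0, 0, 0.1, 0, 0, 0, 0, 0.1, 0, 0, 0, 0, 0.1, 0, 0, 0, 0, 0.1, 0, 0])

```text
clock: 13.57
eef_pos: [502.5, -119.2, 1.9]
tool_rot: [3.14, -0.0, 1.427]
force: [-0.3, 0.4, 5.5]
width: 35.1
gripper_force: 60.5
```

Emit:
arm_command(series=[0, 0, 0, -1, 0, 0, 0, 0, -2.5, 0, 0, 0, 0, -4.5, 0, 0, 0, 0, -6.8, 0, 0, 0, 0, -6.8, 0])

```text
clock: 13.98
eef_pos: [503.8, -119.9, 72.6]
tool_rot: [3.136, 0.001, 1.427]
force: [1.0, -1.1, -2.5]
width: 34.7
gripper_force: 60.6
```

```bash
python3 -c "
from h import *
viewer.get_image('wrist')
s=monitor.read_state();print(s['eef_pos'],s['force'],s['width'])
plan((490,55,72,1.49),(478.5,226.8,72,1.55),(478.5,226.8,4,1.55))"
```

```text
[ 503.14655965 -119.41259689   71.00096551] [-0.28647672  0.17407067 -2.27970879] 34.72282536368936
[17.07 -3.8  -0.1  -3.59] rows 5.0
[17.03 -2.53 -0.   -3.44] rows 5.0
[ 0.   0.   6.8 -0. ] rows 2.0
```

Seated height for this grip is an eef z of about 1.9.

Emit:
arm_command(series=[0, 3.6, -0.8, 0, -0.7, 0, 7.1, -1.6, 0, -1.5, 0, 10.5, -2.3, 0, -2.2, 0, 14, -3.1, 0, -2.9, 0, 17.1, -3.8, 0, -3.6])

```text
clock: 14.45
eef_pos: [487.1, 58.0, 68.0]
tool_rot: [-3.139, -0.0, 1.491]
force: [-0.2, 0.5, -2.8]
width: 34.7
gripper_force: 60.4
```

Emit:
arm_command(series=[0, 3.6, -0.5, 0, -0.7, 0, 7.1, -1, 0, -1.5, 0, 10.5, -1.5, 0, -2.2, 0, 14, -2.1, 0, -2.9, 0, 17, -2.5, 0, -3.4])

```text
clock: 14.87
eef_pos: [475.5, 229.7, 67.9]
tool_rot: [-3.139, 0.0, 1.552]
force: [0.5, -0.2, -2.9]
width: 34.7
gripper_force: 60.4
```

Emit:
arm_command(series=[0, 0, 0, 0, 0, 0, 0, 0, 0, 0, 0, 0, 0, 1, 0, 0, 0, 0, 2, 0, 0, 0, 0, 2, 0])

```text
clock: 15.28
eef_pos: [475.8, 224.8, 46.6]
tool_rot: [-3.138, 0.002, 1.547]
force: [-0.6, -1.1, -2.5]
width: 34.7
gripper_force: 60.4
```

```bash
python3 -c "
from h import *
viewer.get_image('wrist')
print(monitor.read_state()['eef_pos']);plan((478.5,226.8,2,1.55))"
```

```text
[476.21765622 224.98726229  47.3149873 ]
[ 0.19  0.22  4.53 -0.2 ] rows 2.0
```

Emit:
arm_command(series=[0, 0.2, 0.2, 0.5, 0, 0, 0.2, 0.2, 2, 0, 0, 0.2, 0.2, 3.5, 0, 0, 0.2, 0.2, 4.3, 0, 0, 0.2, 0.2, 4.6, 0])

```text
clock: 15.75
eef_pos: [478.8, 228.3, 1.8]
tool_rot: [-3.14, 0.001, 1.548]
force: [-6.5, -2.2, 35.0]
width: 34.6
gripper_force: 65.6
```

Emit:
arm_command(series=[0, 0, 0, 0, 0, 0, 0, 0, 0.1, 0, 0, 0, 0, 0.2, 0, 0, 0, 0, 0.2, 0, 0, 0, 0, 0.2, 0])

```text
clock: 16.17
eef_pos: [480.1, 229.0, 1.8]
tool_rot: [3.14, -0.001, 1.549]
force: [-0.9, -0.8, 6.0]
width: 35.1
gripper_force: 61.3
```

Seated. Release, rise, then on to C3.

Emit:
arm_command(series=[75, 0, 0, 0, 0, 75, 0, 0, 0, 0, 75, 0, 0, 0, 0, 75, 0, 0, -2, 0, 75, 0, 0, -5.5, 0])

```text
clock: 16.58
eef_pos: [476.9, 228.0, 53.7]
tool_rot: [-3.135, 0.003, 1.549]
force: [0.4, 0.9, 0.9]
width: 64.0
gripper_force: 0.0
```

```bash
python3 -c "
from h import *
viewer.get_image('wrist')
m=viewer.camera_model('wrist');p,d=viewer.get_image('wrist')
tops(p,d,m,48,62,(420,560,130,330))
print(monitor.read_state()['eef_pos']);plan((477.2,161,55,1.55),(477.2,161,2,1.55))"
```

```text
rect [479.9 292.8] [45.4 35.5] 88.6 z 54.1 n 4906 rgb [112. 110. 100.]
rect [479.7 228.1] [46.3 35.2] 88.7 z 54.0 n 3684 rgb [83. 75. 80.]
rect [477.2 162.3] [45.6 35.4] 89.1 z 53.9 n 2707 rgb [35. 53. 39.]
[482.50846987 229.91995709  59.4169977 ]
[-6.9  -0.38  0.44 -0.05] rows 2.0
[ 0.   0.   5.3 -0. ] rows 2.0
```

Emit:
arm_command(series=[75, -3, -0.1, 0, 0, 75, -6, -0.2, 0, 0, 75, -6.7, -0.2, 0, 0, 75, -6.7, -0.2, 1.5, 0, 75, -6.7, -0.2, 4, 0])

```text
clock: 17.1
eef_pos: [478.1, 161.8, 17.0]
tool_rot: [3.137, -0.001, 1.547]
force: [-0.4, 0.1, -0.7]
width: 64.0
gripper_force: 0.0
```

Emit:
arm_command(series=[75, 0, 0, 0.8, 0, 75, 0, 0, 1.3, 0, 75, 0, 0, 1.3, 0, 75, 0, 0, 1.3, 0, 75, 0, 0, 1.3, 0])

```text
clock: 17.52
eef_pos: [476.5, 162.3, 3.5]
tool_rot: [3.14, -0.0, 1.549]
force: [-0.6, -0.5, -0.2]
width: 64.5
gripper_force: 0.0
```

```bash
python3 -c "
from h import *
plan((477.2,161.5,2.5,1.55))"
```

```text
[-0.08  0.07  0.1  -0.03] rows 1.0
```

Emit:
arm_command(series=[0, -0.1, 0.1, 0.1, 0, 0, -0.1, 0.1, 0.1, 0, 0, -0.1, 0.1, 0.1, 0, 0, -0.1, 0.1, 0.1, 0, 0, -0.1, 0.1, 0.1, 0])

```text
clock: 17.93
eef_pos: [477.6, 161.1, 2.6]
tool_rot: [3.14, -0.001, 1.549]
force: [-0.4, -0.3, 6.1]
width: 34.7
gripper_force: 60.4
```

Emit:
arm_command(series=[0, 0, 0, -1, 0, 0, 0, 0, -2.5, 0, 0, 0, 0, -4.5, 0, 0, 0, 0, -6.8, 0, 0, 0, 0, -6.8, 0])

```text
clock: 18.35
eef_pos: [479.0, 161.5, 73.4]
tool_rot: [3.136, -0.002, 1.549]
force: [0.7, 0.6, -2.0]
width: 34.8
gripper_force: 60.6
```

```bash
python3 -c "
from h import *
viewer.get_image('wrist')
s=monitor.read_state();print(s['eef_pos'],s['force'],s['width'])
plan((491,20,72,1.49),(502.9,-119.5,72,1.427))"
```

```text
[478.2012834  161.56360986  71.78752462] [ 0.30701903  0.29423875 -1.83926683] 34.61700751293871
[-14.13   1.58  -0.02   3.41] rows 4.0
[-13.81   2.31  -0.     3.61] rows 4.0
```

Emit:
arm_command(series=[0, -3.5, 0.4, 0, 0.9, 0, -7, 0.8, 0, 1.8, 0, -10.5, 1.2, 0, 2.7, 0, -14.1, 1.6, 0, 3.4, 0, -14.1, 1.6, 0, 3.4])

```text
clock: 18.82
eef_pos: [490.1, 10.1, 69.8]
tool_rot: [3.14, 0.006, 1.478]
force: [0.9, -0.9, -1.4]
width: 34.9
gripper_force: 60.4
```

Emit:
arm_command(series=[0, -3.5, 0.6, 0, 0.9, 0, -7, 1.2, 0, 1.8, 0, -10.5, 1.7, 0, 2.7, 0, -13.8, 2.3, 0, 3.6, 0, -13.8, 2.3, 0, 3.6])

```text
clock: 19.23
eef_pos: [501.7, -129.1, 69.9]
tool_rot: [3.139, 0.007, 1.416]
force: [0.4, -1.1, -1.4]
width: 34.8
gripper_force: 60.4
```

Emit:
arm_command(series=[0, 0, 0, 0, 0, 0, 0, 0, 0, 0, 0, 0, 0, 1, 0, 0, 0, 0, 2, 0, 0, 0, 0, 2, 0])

```text
clock: 19.65
eef_pos: [500.0, -117.5, 47.6]
tool_rot: [-3.137, -0.001, 1.429]
force: [0.6, 1.2, -2.2]
width: 34.7
gripper_force: 60.4
```

```bash
python3 -c "
from h import *
viewer.get_image('wrist')
print(monitor.read_state()['eef_pos']);plan((502.9,-119.7,2.6,1.427))"
```

```text
[ 500.34413245 -118.03542214   48.29817673]
[-0.13  0.28  4.57  0.11] rows 2.0
```

Emit:
arm_command(series=[0, -0.1, 0.2, 0.5, 0, 0, -0.1, 0.2, 2, 0, 0, -0.1, 0.2, 3.3, 0, 0, -0.1, 0.2, 4.2, 0, 0, -0.1, 0.2, 4.5, 0])

```text
clock: 20.12
eef_pos: [502.8, -120.6, 3.6]
tool_rot: [-3.14, -0.0, 1.427]
force: [-0.4, 0.1, -2.6]
width: 34.9
gripper_force: 60.4
```

Emit:
arm_command(series=[0, 0, 0, 0, 0, 0, 0, 0, 0.1, 0, 0, 0, 0, 0.2, 0, 0, 0, 0, 0.2, 0, 0, 0, 0, 0.2, 0])

```text
clock: 20.53
eef_pos: [503.8, -121.0, 3.3]
tool_rot: [3.141, 0.0, 1.427]
force: [-1.1, 0.0, -1.8]
width: 35.1
gripper_force: 60.4
```

Lower 1 mm more, then release.

Emit:
arm_command(series=[0, 0, 0, 0.1, 0, 0, 0, 0, 0.15, 0, 0, 0, 0, 0.15, 0, 0, 0, 0, 0.15, 0, 0, 0, 0, 0.15, 0])

```text
clock: 20.95
eef_pos: [503.9, -121.0, 2.6]
tool_rot: [3.14, -0.001, 1.427]
force: [-1.8, 1.1, 8.5]
width: 34.9
gripper_force: 61.9
```

Emit:
arm_command(series=[75, 0, 0, 0, 0, 75, 0, 0, 0, 0, 75, 0, 0, 0, 0, 75, 0, 0, -2, 0, 75, 0, 0, -5.5, 0])

```text
clock: 21.37
eef_pos: [500.9, -120.3, 54.3]
tool_rot: [-3.135, -0.0, 1.427]
force: [-0.1, 0.5, -0.2]
width: 63.9
gripper_force: 0.0
```

```bash
python3 -c "
from h import *
viewer.get_image('wrist')
m=viewer.camera_model('wrist');p,d=viewer.get_image('wrist')
tops(p,d,m,48,62,(420,560,-200,0))
s=monitor.read_state();print(s['eef_pos'],s['force']);plan((499,-30,60,1.49),(494,60,60,1.551),(494,60,-12,1.551))"
```

```text
rect [513.2 -58.7] [45.3 35.6] 81.7 z 54.1 n 4938 rgb [136. 168. 148.]
rect [ 503.7 -120.3] [46.1 35.3] 81.7 z 54.0 n 3691 rgb [118. 151. 130.]
[ 506.34507073 -122.19031136   59.82629902] [ 1.0106911  -0.90528672  0.47402748]
[ 9.02 -2.05 -0.02 -3.63] rows 3.0
[ 8.93 -1.22 -0.   -3.5 ] rows 3.0
[ 0.   0.   7.2 -0. ] rows 2.0
```

Both full packs are seated. Now I'll fetch flat_a from the desk.

Emit:
arm_command(series=[75, 3, -0.7, 0, -1.2, 75, 6, -1.3, 0, -2.4, 75, 8.9, -1.9, 0, -3.6, 75, 8.9, -1.9, 0, -3.6, 75, 8.9, -1.9, 0, -3.6])

```text
clock: 21.88
eef_pos: [497.2, -27.9, 55.9]
tool_rot: [-3.141, -0.001, 1.494]
force: [0.3, -0.4, -0.2]
width: 64.0
gripper_force: 0.0
```

Emit:
arm_command(series=[75, 3, -0.4, 0, -1.2, 75, 6, -0.8, 0, -2.4, 75, 8.9, -1.2, 0, -3.5, 75, 8.9, -1.2, 0, -3.5, 75, 8.9, -1.2, 1, -3.5])

```text
clock: 22.3
eef_pos: [494.1, 60.3, 47.0]
tool_rot: [3.138, -0.0, 1.553]
force: [1.3, -0.4, -0.6]
width: 64.4
gripper_force: 0.0
```

Emit:
arm_command(series=[75, 0, 0, 1.5, 0, 75, 0, 0, 3.5, 0, 75, 0, 0, 5, 0, 75, 0, 0, 5.5, 0, 75, 0, 0, 5.5, 0])

```text
clock: 22.72
eef_pos: [491.8, 57.2, -10.1]
tool_rot: [-3.139, 0.001, 1.548]
force: [-0.7, 0.4, 0.1]
width: 64.3
gripper_force: 0.0
```

```bash
python3 -c "
from h import *
viewer.get_image('wrist')
print(monitor.read_state()['eef_pos']);plan((493.7,59.8,-9,1.551))"
```

```text
[492.38914966  57.55504852  -9.21737931]
[ 0.23  0.13 -0.02 -0.17] rows 1.0
```

Emit:
arm_command(series=[75, 0.2, 0.1, 0, 0, 0, 0.2, 0.1, 0, 0, 0, 0.2, 0.1, 0, 0, 0, 0.2, 0.1, 0, 0, 0, 0.2, 0.1, 0, 0])

```text
clock: 23.18
eef_pos: [494.4, 61.7, -7.6]
tool_rot: [3.14, -0.0, 1.551]
force: [0.0, 0.5, 5.2]
width: 34.5
gripper_force: 60.6
```

Emit:
arm_command(series=[0, 0, 0, -1, 0, 0, 0, 0, -2.5, 0, 0, 0, 0, -5, 0, 0, 0, 0, -7.8, 0, 0, 0, 0, -7.8, 0])

```text
clock: 23.6
eef_pos: [496.5, 61.6, 73.8]
tool_rot: [3.134, -0.001, 1.551]
force: [1.4, 0.6, -1.8]
width: 34.7
gripper_force: 60.5
```

```bash
python3 -c "
from h import *
viewer.get_image('wrist')
s=monitor.read_state();print(s['eef_pos'],s['force'],s['width'])
plan((477.2,161.2,70,1.55))"
```

```text
[495.65942572  61.84308258  72.06740922] [ 0.27817773 -0.45845711 -2.70846101] 34.650812122215726
[ 9.9  -2.04  0.21  0.09] rows 3.0
```

Emit:
arm_command(series=[0, 3.5, -0.7, 0, 0, 0, 7, -1.4, 0, 0, 0, 9.9, -2, 0, 0, 0, 9.9, -2, 0, 0, 0, 9.9, -2, 0, 0])

```text
clock: 24.07
eef_pos: [474.1, 163.3, 68.6]
tool_rot: [-3.14, -0.0, 1.556]
force: [-0.7, -0.9, -2.4]
width: 34.5
gripper_force: 60.4
```

Emit:
arm_command(series=[0, 0, 0, 0, 0, 0, 0, 0, 0, 0, 0, 0, 0, 1, 0, 0, 0, 0, 2, 0, 0, 0, 0, 2, 0])

```text
clock: 24.48
eef_pos: [474.3, 159.8, 47.3]
tool_rot: [-3.138, 0.001, 1.549]
force: [-0.2, 0.4, -2.5]
width: 34.5
gripper_force: 60.3
```

```bash
python3 -c "
from h import *
viewer.get_image('wrist')
print(monitor.read_state()['eef_pos']);plan((477.4,162,4.4,1.55))"
```

```text
[474.57828708 159.85762925  47.98510815]
[ 0.22  0.28  4.36 -0.03] rows 2.0
```

Emit:
arm_command(series=[0, 0.2, 0.2, 0.5, 0, 0, 0.2, 0.2, 2, 0, 0, 0.2, 0.2, 3.3, 0, 0, 0.2, 0.2, 4.1, 0, 0, 0.2, 0.2, 4.4, 0])

```text
clock: 24.95
eef_pos: [477.1, 162.7, 4.3]
tool_rot: [-3.14, 0.0, 1.551]
force: [-5.6, -0.7, 35.8]
width: 34.7
gripper_force: 65.7
```

Emit:
arm_command(series=[0, 0, 0, 0, 0, 0, 0, 0, 0.1, 0, 0, 0, 0, 0.2, 0, 0, 0, 0, 0.3, 0, 0, 0, 0, 0.3, 0])

```text
clock: 25.37
eef_pos: [478.3, 162.9, 4.3]
tool_rot: [3.14, -0.001, 1.551]
force: [-2.7, -1.5, 14.7]
width: 34.5
gripper_force: 62.5
```

Seated. Release, rise and check everything.

Emit:
arm_command(series=[75, 0, 0, 0, 0, 75, 0, 0, 0, 0, 75, 0, 0, 0, 0, 75, 0, 0, -3, 0, 75, 0, 0, -7, 0])

```text
clock: 25.78
eef_pos: [475.4, 162.0, 70.8]
tool_rot: [-3.135, 0.003, 1.551]
force: [1.3, 0.8, 0.3]
width: 64.5
gripper_force: 0.0
```

Emit:
arm_command(series=[75, 0, 0, -4, 0, 75, 0, 0, -8, 0, 75, 0, 0, -12, 0, 75, 0, 0, -15, 0, 75, 0, 0, -15, 0])

```text
clock: 26.2
eef_pos: [481.7, 163.5, 228.2]
tool_rot: [3.131, -0.005, 1.551]
force: [0.3, 0.7, -0.2]
width: 64.0
gripper_force: 0.0
```

Emit:
arm_command(series=[75, 0, 0, 0, 0, 75, 0, 0, 0, 0, 75, 0, 0, 0, 0, 75, 0, 0, 0, 0, 75, 0, 0, 0, 0])

```text
clock: 26.62
eef_pos: [477.1, 162.5, 221.3]
tool_rot: [-3.14, 0.001, 1.551]
force: [1.0, 1.1, -0.2]
width: 63.7
gripper_force: 0.0
```

```bash
python3 -c "
from h import *
m=viewer.camera_model('wrist');p,d=viewer.get_image('wrist')
tops(p,d,m,40,62,(400,600,-170,340));tops(p,d,m,24,32,(400,600,-200,340))
q,_=viewer.get_image('top')
im=np.zeros((580,800,3),np.uint8);im[:400,:640]=p;im[400:,:]=cv2.resize(q[140:230,180:580],(800,180))
cv2.imwrite('pics/end.png',im[:,:,::-1])"
```

```text
rect [480.  292.5] [44.1 35. ] 89.1 z 53.9 n 1712 rgb [147. 146. 135.]
rect [479.8 227.5] [44.6 34.4] 89.7 z 54.0 n 1428 rgb [114. 104. 108.]
rect [478.2 162. ] [45.6 34.7] 88.4 z 53.9 n 1255 rgb [98. 89. 93.]
rect [513.  -57.2] [46.3 36.3] 81.8 z 53.0 n 818 rgb [57. 78. 64.]
rect [503.  -99.7] [36.7 13.5] 11.4 z 49.8 n 202 rgb [84. 87. 92.]
rect [470.7 227.1] [209.3  80.5] 88.6 z 27.7 n 6117 rgb [223. 222. 219.]
rect [497.4 -72.1] [136.7  88.5] 81.6 z 28.0 n 2234 rgb [20. 21. 24.]
```

View pics/end.png

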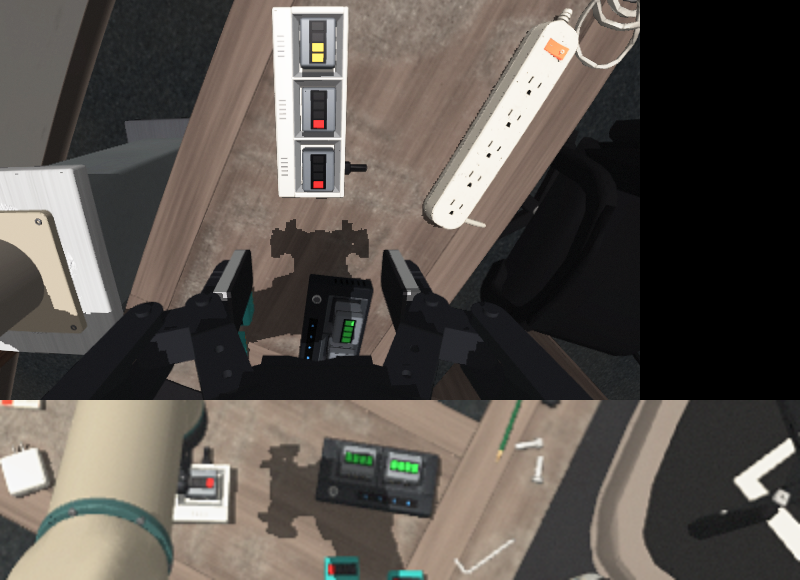

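The final view shows amber (318,42) and red (318,107) and (318,168) in the charger, and both green packs in the hub at (360,460) and (404,467). All five are seated.

```bash
python3 -c "
from cell import workorder
print(workorder.finish_job())"
```

```text
the job is handed in; nothing more can be done
None
```

The job is handed in: both full packs sit in the hub and both flat packs in the charger. The half-charged pack stayed in its bay. The hand-in call returned no verdict.

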